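# Put the plain biscuit cutters back in their caddy

## Task

Tidy the pastry bench: put the four plain biscuit cutters (large round, small round, square and oblong finger) back in the grey caddy, each standing upright, knob up and flat on the floor of the white nest of its own shape and size. The flower and the star cutter are still needed for the next batch, so leave those two standing where they are.

Things in the scene. Friction and masses are not known exactly. Their poses are not given: they have to be found in the camera images.
- large_round_center (a point): Large plain round cutter: grey steel head, a plain disc 60 mm in diameter. On top, in the middle, a round upright wooden knob 26 mm wide, from 35 to 75 mm above the underside (a thinner neck below it, 28 to 35 mm). The whole cutter is 75 mm tall, the head 28 mm, about 90 g. It stands on the table, knob up, at any of six places. This point is on its vertical axis, half-way up (37.5 mm above the underside); z up.
- small_round_center (a point): Small plain round cutter: grey steel head, a plain disc 40 mm in diameter. On top, in the middle, a round upright wooden knob 26 mm wide, from 35 to 75 mm above the underside (a thinner neck below it, 28 to 35 mm). The whole cutter is 75 mm tall, the head 28 mm, about 90 g. It stands on the table, knob up, at any of six places. This point is on its vertical axis, half-way up (37.5 mm above the underside); z up.
- square_center (a point): Square cutter: grey steel head, plain square of 48 x 48 mm with four corners. On top, in the middle, a round upright wooden knob 26 mm wide, from 35 to 75 mm above the underside (a thinner neck below it, 28 to 35 mm). The whole cutter is 75 mm tall, the head 28 mm, about 90 g. It stands on the table, knob up, at any of six places. This point is on its vertical axis, half-way up (37.5 mm above the underside); z up, x and y along the sides of the square.
- finger_center (a point): Finger-biscuit cutter: grey steel head, plain rectangle 34 mm (its x) by 60 mm (its y). On top, in the middle, a round upright wooden knob 26 mm wide, from 35 to 75 mm above the underside (a thinner neck below it, 28 to 35 mm). The whole cutter is 75 mm tall, the head 28 mm, about 90 g. It stands on the table, knob up, at any of six places. This point is on its vertical axis, half-way up (37.5 mm above the underside); z up.
- flower_center (a point): Flower cutter, does not belong in the caddy: grey steel head with six round petals, 64 mm over the petals. On top, in the middle, a round upright wooden knob 26 mm wide, from 35 to 75 mm above the underside (a thinner neck below it, 28 to 35 mm). The whole cutter is 75 mm tall, the head 28 mm, about 90 g. It stands on the table, knob up, at any of six places. This point is on its vertical axis, half-way up (37.5 mm above the underside); z up.
- star_center (a point): Star cutter, does not belong in the caddy: grey steel head with eight short points (two crossed 44 mm squares), 62 mm over the points. On top, in the middle, a round upright wooden knob 26 mm wide, from 35 to 75 mm above the underside (a thinner neck below it, 28 to 35 mm). The whole cutter is 75 mm tall, the head 28 mm, about 90 g. It stands on the table, knob up, at any of six places. This point is on its vertical axis, half-way up (37.5 mm above the underside); z up.
- nest_large_round: Nest of the large round cutter: the larger round one, 80 mm inside diameter. The nest is a white plastic cup, open on top, fixed in the grey caddy beside three others (2 x 2, about 94 mm apart, swapped about; the caddy is 200 x 200 mm, rim 16 mm above the table, lower than the nests). Floor 3 mm thick, walls 3 mm thick, rim 18 mm above the origin. Origin: centre of its underside, 5 mm above the table; z up.
- nest_small_round: Nest of the small round cutter: the smaller round one, 60 mm inside diameter. The nest is a white plastic cup, open on top, fixed in the grey caddy beside three others (2 x 2, about 94 mm apart, swapped about; the caddy is 200 x 200 mm, rim 16 mm above the table, lower than the nests). Floor 3 mm thick, walls 3 mm thick, rim 18 mm above the origin. Origin: centre of its underside, 5 mm above the table; z up.
- nest_square: Nest of the square cutter: square, 68 x 68 mm inside. The nest is a white plastic cup, open on top, fixed in the grey caddy beside three others (2 x 2, about 94 mm apart, swapped about; the caddy is 200 x 200 mm, rim 16 mm above the table, lower than the nests). Floor 3 mm thick, walls 3 mm thick, rim 18 mm above the origin. Origin: centre of its underside, 5 mm above the table; z up, x and y along its sides.
- nest_finger: Nest of the finger-biscuit cutter: oblong, inside 54 mm along its x and 80 mm along its y. The nest is a white plastic cup, open on top, fixed in the grey caddy beside three others (2 x 2, about 94 mm apart, swapped about; the caddy is 200 x 200 mm, rim 16 mm above the table, lower than the nests). Floor 3 mm thick, walls 3 mm thick, rim 18 mm above the origin. Origin: centre of its underside, 5 mm above the table; z up.

How it is judged:
At the end, for the whole second after the job is handed in: Each of the four plain cutters stands upright (within 0.15 rad) on the floor of its own nest (its centre within 16 mm of the nest's axis and within 6.5 mm of its seated height), at rest; the flower and star cutters stand upright within 20 mm of where they were at the start (horizontal distance between large_round_center and nest_large_round below 0.016 m and z of large_round_center in the frame of nest_large_round between 0.034 and 0.047 m and angle between each of large_round_center, small_round_center, square_center, finger_center, flower_center, star_center's own z axis and vertical below 0.15 rad and linear speed of each of large_round, small_round, square, finger, flower, star below 0.03 m/s and horizontal distance between small_round_center and nest_small_round below 0.016 m and z of small_round_center in the frame of nest_small_round between 0.034 and 0.047 m and horizontal distance between square_center and nest_square below 0.016 m and z of square_center in the frame of nest_square between 0.034 and 0.047 m and horizontal distance between finger_center and nest_finger below 0.016 m and z of finger_center in the frame of nest_finger between 0.034 and 0.047 m and distance of each of flower_center, star_center from where it was at the start of the episode below 0.02 m); the robot touches nothing.
It also fails if it takes over 104 s, if anything falls off the work surface, if the arm or the gripper's body presses on something with over 40 N, if the wrist force passes 120 N, or if a joint passes its speed limit or range.

## Robot

A 7-joint arm with a two-finger parallel gripper is mounted at the origin on the work surface. World frame = base frame: x ahead of the robot, y to its left, z up, the work surface at z = 0. Lengths are in m, angles in rad, forces in N, time in s.
With the tool pointing down it reaches from about 0.425 to 0.8 m from the base axis. Payload 8.3 kg.
Tool frame: the origin (TCP) lies midway between the tips of the shut fingers; the grasp point (between the pads) lies 19 mm behind it (r.pinch_z is the distance from the TCP to the grasp point, in m); z points along the fingers, y is the line along which they close (so a half turn about z gives the same grasp; the last joint's range is limited). The gripper opens to 85 mm and grips with 20 to 120 N. Pads are 22 mm wide; open, the fingers measure 114 mm over their backs; the gripper's body (76 mm by 85 mm) begins 54 mm behind the grasp point. The pads swing forward as they close: fully open they stand 13 mm farther back than shut.
Start: joints at [-1.207, 0.383, 0.016, 1.37, -0.006, 1.388, -0.046], TCP at [0.259, 0.569, 0.231] pointing down, gripper open.
Joint ranges: [-2.95, 2.95], [-0.25, 2.06], [-1.52, 1.56], [0.18, 2.33], [-1.44, 4.58], [0.02, 2.06], [-3.01, 3.01]. Speed limits (rad/s): [2.39, 2.39, 3.01, 3.01, 3.14, 3.14, 3.14].

## Interface

Orientations are given as a rotation vector (axis times angle).
In Python, from station import monitor, imaging, ticket, r gives the robot as it stands.
- The arm moves only by the tool apply_moves, never from a script. Its argument "moves" is a list of rows, each a list of 3 entries, a list of its own where there are three numbers: the shift along the tool's x, y, z in cm, then the turn about the tool's z in rad, then the finger opening in cm, from 0 to 8.54. In form: [[[dx, dy, dz], yaw, hand], ...]. A call has 1 to 12 rows; each row shifts and turns the commanded pose from where the row before left it, along the tool's axes as they then stand; what a row does not reach is not made up. A row lasts 1/10 s, in which the tool goes at most 50 mm and 8.59 degrees, less where a joint would pass 70% of its speed; a pose out of reach is approached as far as the arm can. A call with a gripper value outside its range is refused whole. The fingers move at their own pace and stop on an object; the grip force is fixed at half the most. Time passes only in rows, so rows that do not move let the fingers close. It gives the time, the measured TCP pose, the force, the opening and the grip force at its end, in the units of the state.
- monitor.get_state(): the state, without advancing time (a new reading comes with each control period).
- imaging.grab_frame(name): name is "side" or "top"; returns a dict with "color" (400x640x3 uint8, blue, green, red), "K" (3x3 intrinsics, pixels), "k1" (the pictures are not rectified: a ray, as slopes to the right and down, at radius r is drawn at 1 + k1 r^2 times it, then the intrinsics apply), "camera_from_world" (4x4, takes a point from world to camera coordinates). Camera axes: x right, y down, z forward; pixel columns grow to the right and rows downward; lengths in m; the calibration is good to about 2 mm. A picture is of the moment at which its call begins. There is no depth.
- ticket.sign_off(): hands the job in; it is judged then, once.
The state is a dict: "time": time; "joints": joint angles; "joint_vel": joint speeds; "joint_torque": joint torques, N m; "position": TCP position; "tool_rot": TCP orientation; "wrist_force": force on the tool from outside, world axes, zero at the start; "torque": the same for the moment, N m; "width": opening from 0.0 (shut) to 1.0 (fully open); "finger_force": force on a finger pad.
Only numpy, scipy, OpenCV 4.12 (cv2) and the standard library are available. Lean on these libraries where they do the work, as an engineer would, in place of code of your own. Each camera call takes 0.05 s, during which the arm holds its last target. There are 200 camera calls.

## Working session

There is one attempt and no reset: what is moved stays moved. The work goes in short steps, Python scripts to look and compute and a tool call to move; the robot and the scene stay as the last step left them, time stands still between calls to the robot, and variables do not carry over. Pictures are saved under pics/ and viewed, at most 14 in all, crops included, and the job is handed in when it is done.

Besides the shell and the picture viewer there is one more tool, called after "Emit:" as name(argument=value, ...), one argument or row to a line, values as JSON. apply_moves: Moves the arm, as the interface text tells. Its arguments: {"type":"object","properties":{"moves":{"type":"array","items":{"type":"array"}}},"required":["moves"]}

```bash
ls; mkdir -p pics; python3 - <<'E'
from station import monitor, imaging, ticket, r
import cv2
s=monitor.get_state(); print({k:s[k] for k in('time','position','tool_rot','width')}, r.pinch_z)
for n in('top','side'):
    f=imaging.grab_frame(n); cv2.imwrite(f'pics/{n}0.png',f['color']); print(n,f['K'],f['k1'],f['camera_from_world'])
E
```

```text
pics
{'time': 0.0, 'position': array([0.25846647, 0.56849344, 0.23028234]), 'tool_rot': array([-6.65115952e-01, -3.06996537e+00,  3.00944328e-03]), 'width': 1.002346319321409} 0.0187
top [[402.8991443    0.         314.78465294]
 [  0.         402.8991443  197.94211769]
 [  0.           0.           1.        ]] -0.014013621034724607 [[ 0.0166709  -0.99985937 -0.00182265  0.00211508]
 [-0.97661199 -0.01589242 -0.21442121  0.5449964 ]
 [ 0.21436209  0.00535461 -0.97673959  0.94416117]
 [ 0.          0.          0.          1.        ]]
side [[449.63191385   0.         326.16964239]
 [  0.         449.63191385 200.86929938]
 [  0.           0.           1.        ]] -0.007094370806835367 [[ 0.90114127 -0.43330202 -0.01392026 -0.49497104]
 [-0.34639994 -0.70036051 -0.62410114  0.21354583]
 [ 0.26067508  0.56722527 -0.78121955  0.88797052]
 [ 0.          0.          0.          1.        ]]
```

View pics/top0.png

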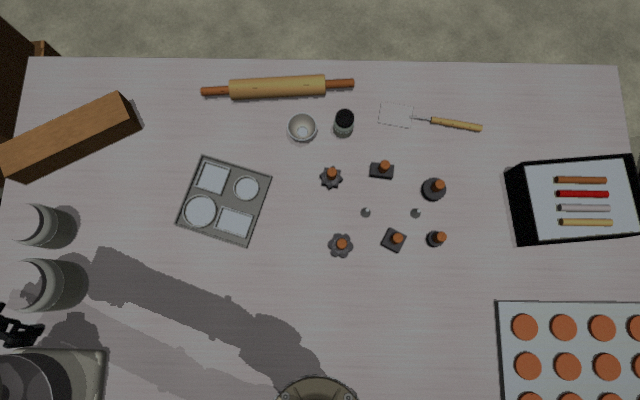

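View pics/side0.png

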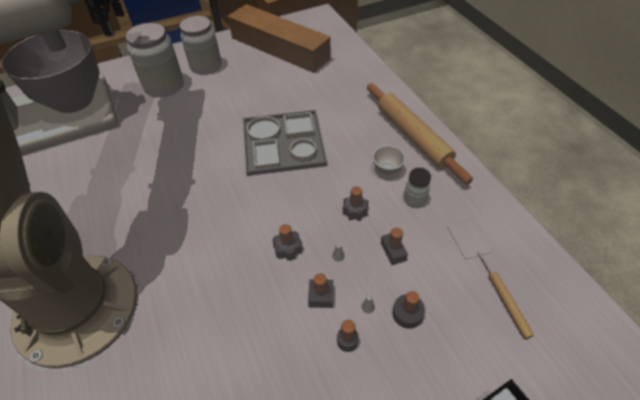

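The top view shows these knobs: star (331,172), finger (384,166), large round (438,183), small round (439,237), square (398,239) and flower (342,244). The nests are small round (246,188), large round (200,211), and rectangular ones at (211,178) and (235,221). There are also two small cones at (365,212) and (416,213).

```bash
cat > h.py <<'E'
import numpy as np, cv2
from station import monitor, imaging, ticket, r
def plane(f,px,z):
    px=np.array(px,float).reshape(-1,1,2)
    K=f['K']; d=np.array([f['k1'],0,0,0,0.])
    n=cv2.undistortPoints(px,K,d).reshape(-1,2)
    T=f['camera_from_world']; R=T[:3,:3]; c=-R.T@T[:3,3]
    w=np.c_[n,np.ones(len(n))]@R
    return (c+w*((z-c[2])/w[:,2])[:,None])[:,:2]
def comps(m,lo,hi):
    cs,_=cv2.findContours(m.astype(np.uint8),cv2.RETR_EXTERNAL,cv2.CHAIN_APPROX_NONE)
    return [c.reshape(-1,2) for c in cs if lo<=cv2.contourArea(c)<=hi]
def cen(c):
    m=cv2.moments(c); return np.array([m['m10'],m['m01']])/m['m00']
def knobs(f,z=.055):
    h=cv2.cvtColor(f['color'],cv2.COLOR_BGR2HSV)
    m=((h[...,0]<14)|(h[...,0]>174))&(h[...,1]>110)&(h[...,2]>70)
    return [(cen(c).round(1),plane(f,cen(c),z)[0].round(4),cv2.contourArea(c)) for c in comps(m,25,600)]
E
python3 - <<'E'
from h import *
for n in('top','side'):
    f=imaging.grab_frame(n); print(n)
    for p,w,a in knobs(f):
        if .3<w[0]<.75 and -.4<w[1]<.4: print(' knob',p,w,a)
    h=cv2.cvtColor(f['color'],cv2.COLOR_BGR2HSV)
    if n=='top':
        g=f['color'].max(2)
        print('val',[(p,f['color'][p[1],p[0]].tolist()) for p in((211,178),(203,165),(190,190),(246,188),(300,300),(437,189),(365,212),(391,244))])
        cv2.imwrite('pics/topA.png',cv2.resize(f['color'][145:255,165:285],None,fx=5,fy=5,interpolation=cv2.INTER_CUBIC))
        cv2.imwrite('pics/topB.png',cv2.resize(f['color'][150:265,315:455],None,fx=5,fy=5,interpolation=cv2.INTER_CUBIC))
E
```

```text
top
 knob [341.6 243.1] [ 0.4341 -0.0561] 69.0
 knob [397.6 237.5] [ 0.4499 -0.1933] 67.5
 knob [441.3 236.4] [ 0.4543 -0.3006] 61.5
 knob [439.5 183.9] [ 0.5872 -0.3028] 58.5
 knob [331.5 171.6] [ 0.615 -0.03 ] 61.0
 knob [384.7 164.4] [ 0.6361 -0.1656] 57.0
val [((211, 178), [148, 145, 139]), ((203, 165), [74, 74, 75]), ((190, 190), [79, 80, 81]), ((246, 188), [149, 144, 139]), ((300, 300), [132, 134, 137]), ((437, 189), [16, 31, 45]), ((365, 212), [67, 68, 68]), ((391, 244), [55, 53, 54])]
side
 knob [347.6 326.7] [ 0.4538 -0.2884] 110.0
 knob [411.9 297.7] [ 0.5869 -0.2906] 102.5
 knob [319.7 279.3] [ 0.4495 -0.1806] 85.0
 knob [396.2 232.9] [ 0.6365 -0.1528] 65.5
 knob [284.6 229.3] [ 0.4337 -0.0428] 60.0
 knob [355.9 191.1] [ 0.6149 -0.0174] 46.0
```

View pics/topA.png

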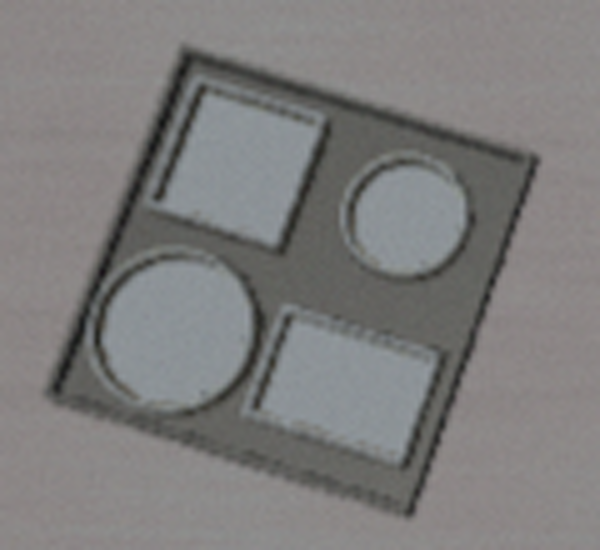

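View pics/topB.png

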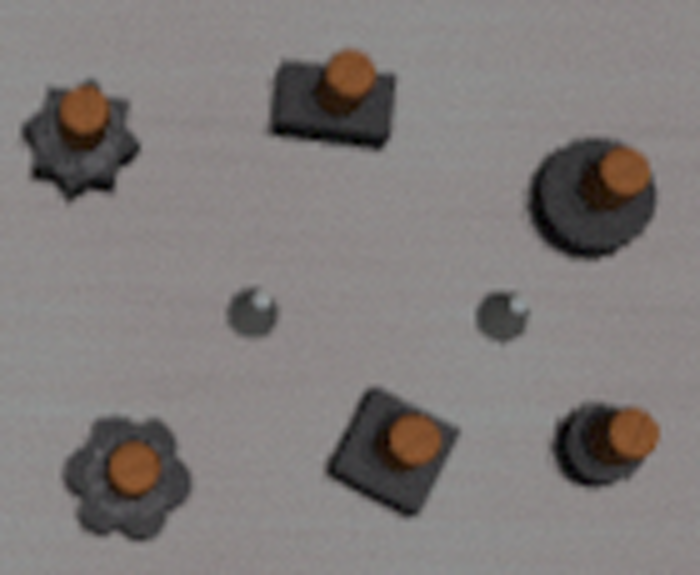

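The crops show nests in this layout: square upper left, small round upper right, large round lower left, finger lower right. All six cutter identities are clear, with the finger's long side along image x and the square turned. Next I triangulate the knobs and measure the nests and head yaws.

```bash
cat > m1.py <<'E'
from h import *
F={n:imaging.grab_frame(n) for n in('top','side')}
def P(f):
    return f['camera_from_world'][:3]
def und(f,p): return cv2.undistortPoints(np.array(p,float).reshape(-1,1,2),f['K'],np.array([f['k1'],0,0,0,0.])).reshape(-1,2)
k={n:[x for x in knobs(F[n]) if .3<x[1][0]<.75 and -.4<x[1][1]<.4] for n in F}
for p,w,a in k['top']:
    q=min(k['side'],key=lambda q:np.hypot(*(q[1]-w)))
    X=cv2.triangulatePoints(P(F['top']),P(F['side']),und(F['top'],p).T,und(F['side'],q[0]).T)
    print('knob',p,q[0],(X[:3]/X[3]).ravel().round(4),'top@.073',plane(F['top'],p,.073)[0].round(4))
for n in F:
    f=F[n]; T=f['camera_from_world']; print(n,'cam',(-T[:3,:3].T@T[:3,3]).round(3))
    b=cv2.GaussianBlur(f['color'],(3,3),0).astype(int)
    m=(b[...,0]-b[...,2]>3)&(b[...,1]>105)
    for c in comps(m,150,2500):
        w=plane(f,c,.008)
        if not(.35<w[:,0].mean()<.75 and .05<w[:,1].mean()<.4):continue
        (cx,cy),wh,an=cv2.minAreaRect((w*1000).astype(np.float32))
        print(' nest',cen(c).round(1),'floor',plane(f,cen(c),.008)[0].round(4),'rect',round(cx),round(cy),np.round(wh),round(an,1))
f=F['top']; m=(f['color'].max(2)<70)
for c in comps(m,60,900):
    w=plane(f,c,.02)
    if .35<w[:,0].mean()<.75 and -.4<w[:,1].mean()<.02:
        (cx,cy),wh,an=cv2.minAreaRect((w*1000).astype(np.float32)); print(' head',cen(c).round(1),round(cx),round(cy),np.round(wh),round(an,1))
E
python3 m1.py
```

```text
knob [341.5 243.1] [284.6 229.2] [ 0.4313 -0.0548  0.0725] top@.073 [ 0.4321 -0.0548]
knob [397.5 237.5] [319.7 279.3] [ 0.4469 -0.1894  0.0722] top@.073 [ 0.4477 -0.1894]
knob [441.2 236.4] [347.6 326.7] [ 0.4511 -0.2948  0.0724] top@.073 [ 0.452  -0.2948]
knob [439.3 183.9] [411.9 297.6] [ 0.5815 -0.2967  0.0719] top@.073 [ 0.5824 -0.2966]
knob [331.5 171.5] [355.9 191.1] [ 0.609  -0.0293  0.0717] top@.073 [ 0.6099 -0.0295]
knob [384.8 164.4] [396.2 232.9] [ 0.6295 -0.1625  0.0726] top@.073 [ 0.6306 -0.1626]
top cam [0.33  0.006 1.039]
 nest [234.3 221.5] floor [0.4904 0.2188] rect 491 221 [84. 62.] 74.5
 nest [200.3 210.8] floor [0.5169 0.3091] rect 517 310 [77. 73.] 4.0
 nest [246.6 188.2] floor [0.5795 0.1914] rect 580 192 [54. 55.] 0.9
 nest [212.9 178.1] floor [0.6056 0.2825] rect 609 283 [67. 75.] 72.4
side cam [ 0.289 -0.569  0.82 ]
 head [340.1 245.3] 432 -55 [61. 57.] 82.8
 head [432.4 239.3] 452 -290 [38. 38.] 19.4
 head [390.8 241.1] 447 -188 [50. 50.] 62.3
 head [431.4 190.4] 580 -293 [58. 62.] 43.0
 head [330.1 180.1] 604 -27 [55. 49.] 56.4
 head [380.4 171.4] 630 -162 [61. 40.] 83.0
```

```bash
cat > plan.py <<'E'
import sys
from h import *
from scipy.spatial.transform import Rotation as Ro
# usage: plan.py x y z [x y z ...] (m) : tool-axis deltas in cm for each leg, and rows at <=4.5 cm
s=monitor.get_state(); R=Ro.from_rotvec(s['tool_rot']).as_matrix(); p=s['position']
print('t',round(s['time'],2),'p',p.round(4),'yaw of tool y',np.degrees(np.arctan2(R[1,1],R[0,1])).round(1),'tilt z',R[:,2].round(3),'q7',s['joints'][6].round(2),'w',round(s['width'],3),'F',s['wrist_force'].round(1))
for t in np.array(sys.argv[1:],float).reshape(-1,3):
    d=R.T@(t-p)*100; n=int(np.ceil(np.linalg.norm(d)/4.5)); print(t,'total cm',d.round(2),'rows',n,'each',(d/n).round(2)); p=t
E
python3 plan.py .5 .2 .2  .63 -.162 .15 .63 -.162 .038
```

```text
t 0.3 p [0.2586 0.5688 0.2309] yaw of tool y 65.6 tilt z [-0.    -0.001 -1.   ] q7 -0.05 w 0.998 F [-0.  -0.4 -0.2]
[0.5 0.2 0.2] total cm [-37.24 -23.58   3.11] rows 10 each [-3.72 -2.36  0.31]
[ 0.63  -0.162  0.15 ] total cm [-26.82 -27.57   5.02] rows 9 each [-2.98 -3.06  0.56]
[ 0.63  -0.162  0.038] total cm [-0.00e+00  1.00e-02  1.12e+01] rows 3 each [-0.    0.    3.73]
```

Emit:
apply_moves(
  moves=[
    [[-3.72,-2.36,0.31],0,6],
    [[-3.72,-2.36,0.31],0,6],
    [[-3.72,-2.36,0.31],0,6],
    [[-3.72,-2.36,0.31],0,6],
    [[-3.72,-2.36,0.31],0,6],
    [[-3.72,-2.36,0.31],0,6],
    [[-3.72,-2.36,0.31],0,6],
    [[-3.72,-2.36,0.31],0,6],
    [[-3.72,-2.36,0.31],0,6],
    [[-3.72,-2.36,0.31],0,6],
    [[0,0,0],0,6],
  ],
)

```text
time: 1.4
position: [0.5029, 0.1926, 0.2002]
tool_rot: [0.681, 3.065, -0.004]
wrist_force: [0.7, -0.0, 0.8]
width: 0.706
finger_force: 0.0
```

Emit:
apply_moves(
  moves=[
    [[-2.98,-3.06,0.56],0,6],
    [[-2.98,-3.06,0.56],0,6],
    [[-2.98,-3.06,0.56],0,6],
    [[-2.98,-3.06,0.56],0,6],
    [[-2.98,-3.06,0.56],0,6],
    [[-2.98,-3.06,0.56],0,6],
    [[-2.98,-3.06,0.56],0,6],
    [[-2.98,-3.06,0.56],0,6],
    [[-2.98,-3.06,0.56],0,6],
    [[0,0,0],0,6],
    [[0,0,0],0,6],
  ],
)

```text
time: 2.5
position: [0.6294, -0.1629, 0.1492]
tool_rot: [-0.669, -3.068, 0.001]
wrist_force: [1.0, -0.1, 0.2]
width: 0.703
finger_force: 0.0
```

```bash
python3 plan.py .63 -.162 .15 .63 -.162 .038
```

```text
t 2.5 p [ 0.6294 -0.1629  0.1492] yaw of tool y 65.4 tilt z [-0.001 -0.    -1.   ] q7 1.5 w 0.703 F [ 1.  -0.1  0.2]
[ 0.63  -0.162  0.15 ] total cm [-0.01  0.11 -0.08] rows 1 each [-0.01  0.11 -0.08]
[ 0.63  -0.162  0.038] total cm [-1.00e-02  1.00e-02  1.12e+01] rows 3 each [-0.    0.    3.73]
```

Emit:
apply_moves(
  moves=[
    [[0,0,3.7],0,6],
    [[0,0,3.7],0,6],
    [[0,0,2.5],0,6],
    [[0,0,1.2],0,6],
    [[0,0,0],0,6],
    [[0,0,0],0,0],
    [[0,0,0],0,0],
    [[0,0,0],0,0],
    [[0,0,0],0,0],
    [[0,0,0],0,0],
    [[0,0,0],0,0],
    [[0,0,0],0,0],
  ],
)

```text
time: 3.7
position: [0.6311, -0.1619, 0.041]
tool_rot: [0.665, 3.067, 0.001]
wrist_force: [-0.4, 0.5, 6.6]
width: 0.284
finger_force: 58.9
```

Emit:
apply_moves(
  moves=[
    [[0,0,-2],0,0],
    [[0,0,-3.5],0,0],
    [[0,0,-3.5],0,0],
    [[0,0,-3],0,0],
    [[0,0,0],0.08,0],
    [[0,0,0],0.08,0],
    [[0,0,0],0,0],
  ],
)

```text
time: 4.4
position: [0.6299, -0.1616, 0.1595]
tool_rot: [0.91, 3.006, 0.0]
wrist_force: [-0.8, -0.2, -1.2]
width: 0.286
finger_force: 59.0
```

```bash
python3 plan.py .4904 .219 .16 .4904 .219 .048; python3 - <<'E'
from h import *
f=imaging.grab_frame('side'); cv2.imwrite('pics/s1.png',f['color'])
E
```

```text
t 4.4 p [ 0.6299 -0.1616  0.1595] yaw of tool y 56.3 tilt z [ 0.001 -0.    -1.   ] q7 1.35 w 0.286 F [-0.8 -0.2 -1.2]
[0.4904 0.219  0.16  ] total cm [32.72 23.93 -0.06] rows 10 each [ 3.27  2.39 -0.01]
[0.4904 0.219  0.048 ] total cm [ 1.00e-02 -0.00e+00  1.12e+01] rows 3 each [ 0.   -0.    3.73]
```

View pics/s1.png

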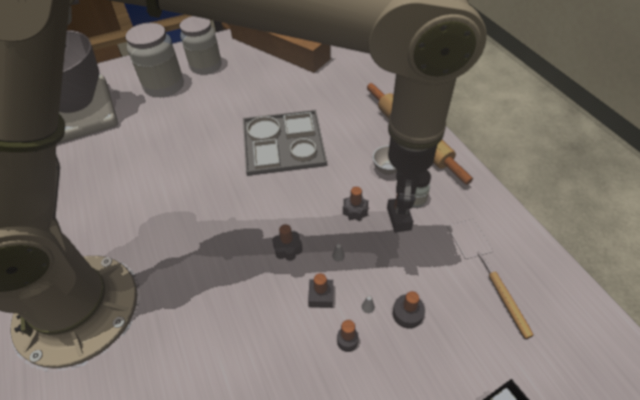

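The side picture shows the finger cutter held upright at about (400,215). Everything else is undisturbed. Next I carry it to its nest.

Emit:
apply_moves(
  moves=[
    [[3.27,2.39,0],0,0],
    [[3.27,2.39,0],0,0],
    [[3.27,2.39,0],0,0],
    [[3.27,2.39,0],0,0],
    [[3.27,2.39,0],0,0],
    [[3.27,2.39,0],0,0],
    [[3.27,2.39,0],0,0],
    [[3.27,2.39,0],0,0],
    [[3.27,2.39,0],0,0],
    [[3.27,2.39,0],0,0],
    [[0,0,0],0,0],
    [[0,0,0],0,0],
  ],
)

```text
time: 5.65
position: [0.4892, 0.2195, 0.1588]
tool_rot: [-0.901, -3.009, 0.0]
wrist_force: [0.6, 0.4, -1.3]
width: 0.286
finger_force: 59.0
```

```bash
python3 plan.py .4904 .219 .16 .4904 .219 .05
```

```text
t 5.65 p [0.4892 0.2195 0.1588] yaw of tool y 56.7 tilt z [-0. -0. -1.] q7 0.58 w 0.286 F [ 0.6  0.4 -1.3]
[0.4904 0.219  0.16  ] total cm [-0.13  0.02 -0.12] rows 1 each [-0.13  0.02 -0.12]
[0.4904 0.219  0.05  ] total cm [-0.  0. 11.] rows 3 each [-0.    0.    3.67]
```

Emit:
apply_moves(
  moves=[
    [[-0.1,0,3.5],0,0],
    [[0,0,3.5],0,0],
    [[0,0,2.2],0,0],
    [[0,0,1.0],0,0],
    [[0,0,0.5],0,0],
    [[0,0,0.2],0,0],
    [[0,0,0],0,0],
  ],
)

```text
time: 6.35
position: [0.4914, 0.218, 0.0508]
tool_rot: [0.908, 3.006, 0.002]
wrist_force: [-0.6, 0.0, -0.8]
width: 0.284
finger_force: 59.1
```

Emit:
apply_moves(
  moves=[
    [[0,0,0.1],0,0],
    [[0,0,0.0],0,0],
    [[0,0,0],0,5],
    [[0,0,0],0,5],
    [[0,0,0],0,5],
    [[0,0,0],0,5],
    [[0,0,-2.5],0,6],
    [[0,0,-4],0,6],
    [[0,0,-4],0,6],
    [[0,0,0],0,6],
  ],
)

```text
time: 7.35
position: [0.4938, 0.2192, 0.1598]
tool_rot: [0.907, 3.001, 0.011]
wrist_force: [0.5, -0.6, -0.7]
width: 0.701
finger_force: 0.0
```

```bash
python3 plan.py .447 -.1892 .15; python3 - <<'E'
from h import *
f=imaging.grab_frame('side')
cv2.imwrite('pics/s2.png',cv2.resize(f['color'][80:240,200:420],None,fx=3,fy=3,interpolation=cv2.INTER_CUBIC))
E
```

```text
t 7.35 p [0.4938 0.2192 0.1598] yaw of tool y 56.4 tilt z [ 0.008  0.005 -1.   ] q7 0.58 w 0.701 F [ 0.5 -0.6 -0.7]
[ 0.447  -0.1892  0.15  ] total cm [-18.72 -36.6    0.73] rows 10 each [-1.87 -3.66  0.07]
```

View pics/s2.png

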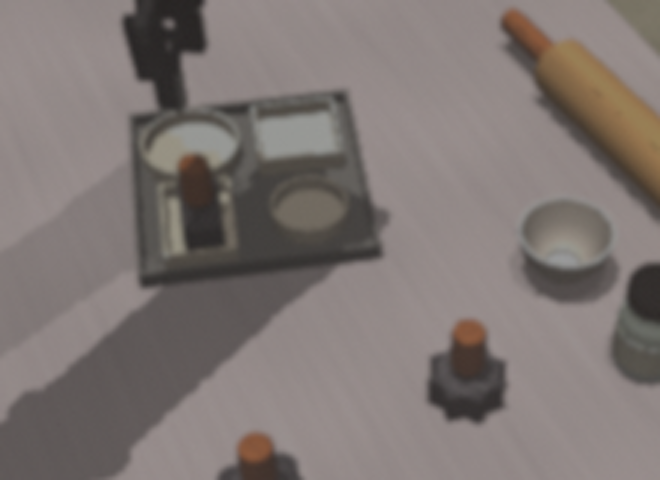

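The crop shows the finger cutter upright inside its nest, with its knob at (195,165) in the crop. Square next.

Emit:
apply_moves(
  moves=[
    [[-1.87,-3.66,0.07],0,6],
    [[-1.87,-3.66,0.07],0,6],
    [[-1.87,-3.66,0.07],0,6],
    [[-1.87,-3.66,0.07],0,6],
    [[-1.87,-3.66,0.07],0,6],
    [[-1.87,-3.66,0.07],0,6],
    [[-1.87,-3.66,0.07],0,6],
    [[-1.87,-3.66,0.07],0,6],
    [[-1.87,-3.66,0.07],0,6],
    [[-1.87,-3.66,0.07],0,6],
    [[0,0,0],0,6],
    [[0,0,0],0,6],
  ],
)

```text
time: 8.6
position: [0.4428, -0.1911, 0.146]
tool_rot: [-0.912, -3.005, 0.001]
wrist_force: [-0.0, 0.5, 0.2]
width: 0.704
finger_force: 0.0
```

```bash
python3 plan.py .447 -.1892 .15 .447 -.1892 .04
```

```text
t 8.6 p [ 0.4428 -0.1911  0.146 ] yaw of tool y 56.2 tilt z [-0.002 -0.    -1.   ] q7 1.42 w 0.704 F [-0.   0.5  0.2]
[ 0.447  -0.1892  0.15  ] total cm [-0.24  0.39 -0.4 ] rows 1 each [-0.24  0.39 -0.4 ]
[ 0.447  -0.1892  0.04  ] total cm [-2.0e-02  1.0e-02  1.1e+01] rows 3 each [-0.01  0.    3.67]
```

Emit:
apply_moves(
  moves=[
    [[-0.24,0.39,3.5],0,6],
    [[0,0,3.5],0,6],
    [[0,0,2.4],0,6],
    [[0,0,1.2],0,6],
    [[0,0,0],0,6],
    [[0,0,0],0,0],
    [[0,0,0],0,0],
    [[0,0,0],0,0],
    [[0,0,0],0,0],
    [[0,0,0],0,0],
    [[0,0,0],0,0],
    [[0,0,0],0,0],
  ],
)

```text
time: 9.8
position: [0.4489, -0.1887, 0.0421]
tool_rot: [0.908, 3.005, 0.001]
wrist_force: [-1.7, -0.1, 7.3]
width: 0.288
finger_force: 58.7
```

Emit:
apply_moves(
  moves=[
    [[0,0,-2],0,0],
    [[0,0,-3.5],0,0],
    [[0,0,-3.5],0,0],
    [[0,0,-3],0,0],
    [[0,0,0],-0.1,0],
    [[0,0,0],-0.09,0],
    [[0,0,0],0,0],
  ],
)

```text
time: 10.5
position: [0.4479, -0.1885, 0.1613]
tool_rot: [0.617, 3.08, 0.001]
wrist_force: [-0.9, -0.7, -0.8]
width: 0.285
finger_force: 59.1
```

```bash
python3 plan.py .607 .283 .16
```

```text
t 10.5 p [ 0.4479 -0.1885  0.1613] yaw of tool y 67.3 tilt z [ 0.001  0.    -1.   ] q7 1.6 w 0.285 F [-0.9 -0.7 -0.8]
[0.607 0.283 0.16 ] total cm [ 3.48 49.64  0.16] rows 12 each [0.29 4.14 0.01]
```

Emit:
apply_moves(
  moves=[
    [[0.29,4.14,0],0,0],
    [[0.29,4.14,0],0,0],
    [[0.29,4.14,0],0,0],
    [[0.29,4.14,0],0,0],
    [[0.29,4.14,0],0,0],
    [[0.29,4.14,0],0,0],
    [[0.29,4.14,0],0,0],
    [[0.29,4.14,0],0,0],
    [[0.29,4.14,0],0,0],
    [[0.29,4.14,0],0,0],
    [[0.29,4.14,0],0,0],
    [[0.29,4.14,0],0,0],
  ],
)

```text
time: 11.7
position: [0.6079, 0.2847, 0.1604]
tool_rot: [-0.624, -3.078, 0.001]
wrist_force: [1.1, -0.8, -1.0]
width: 0.287
finger_force: 59.1
```

Emit:
apply_moves(
  moves=[
    [[0,0,0],0,0],
    [[0,0,0],0,0],
  ],
)

```text
time: 11.9
position: [0.6072, 0.2844, 0.1596]
tool_rot: [-0.619, -3.079, 0.002]
wrist_force: [0.2, -1.7, -1.2]
width: 0.29
finger_force: 59.3
```

```bash
python3 plan.py .607 .283 .16 .607 .283 .051
```

```text
t 11.9 p [0.6072 0.2844 0.1596] yaw of tool y 67.3 tilt z [-0.002 -0.001 -1.   ] q7 0.82 w 0.29 F [ 0.2 -1.7 -1.2]
[0.607 0.283 0.16 ] total cm [-0.04 -0.14 -0.04] rows 1 each [-0.04 -0.14 -0.04]
[0.607 0.283 0.051] total cm [-1.00e-02  2.00e-02  1.09e+01] rows 3 each [-0.    0.01  3.63]
```

Emit:
apply_moves(
  moves=[
    [[0,-0.1,3.5],0,0],
    [[0,0,3.5],0,0],
    [[0,0,2.2],0,0],
    [[0,0,1.0],0,0],
    [[0,0,0.5],0,0],
    [[0,0,0.2],0,0],
    [[0,0,0],0,0],
  ],
)

```text
time: 12.6
position: [0.6081, 0.2822, 0.0531]
tool_rot: [0.62, 3.078, 0.002]
wrist_force: [-0.4, -0.2, -0.8]
width: 0.285
finger_force: 59.4
```

Emit:
apply_moves(
  moves=[
    [[0,0,0.25],0,0],
    [[0,0,0.0],0,0],
    [[0,0,0],0,5],
    [[0,0,0],0,5],
    [[0,0,0],0,5],
    [[0,0,0],0,5],
    [[0,0,-2.5],0,6],
    [[0,0,-4],0,6],
    [[0,0,-4],0,6],
    [[0,0,0],0,6],
  ],
)

```text
time: 13.6
position: [0.6106, 0.2833, 0.1616]
tool_rot: [0.618, 3.072, 0.011]
wrist_force: [0.7, 0.2, 0.2]
width: 0.702
finger_force: 0.0
```

```bash
python3 plan.py .5815 -.296 .15
```

```text
t 13.6 p [0.6106 0.2833 0.1616] yaw of tool y 67.3 tilt z [ 0.01   0.005 -1.   ] q7 0.82 w 0.702 F [0.7 0.2 0.2]
[ 0.5815 -0.296   0.15  ] total cm [-19.7  -54.56   0.85] rows 13 each [-1.52 -4.2   0.07]
```

Emit:
apply_moves(
  moves=[
    [[-1.6,-4.5,0.07],0,6],
    [[-1.6,-4.5,0.07],0,6],
    [[-1.6,-4.5,0.07],0,6],
    [[-1.6,-4.5,0.07],0,6],
    [[-1.6,-4.5,0.07],0,6],
    [[-1.6,-4.5,0.07],0,6],
    [[-1.6,-4.5,0.07],0,6],
    [[-1.6,-4.5,0.07],0,6],
    [[-1.6,-4.5,0.07],0,6],
    [[-1.6,-4.5,0.07],0,6],
    [[-1.6,-4.5,0.07],0,6],
    [[-1.6,-4.5,0.07],0,6],
  ],
)

```text
time: 14.8
position: [0.5754, -0.2917, 0.1458]
tool_rot: [0.619, 3.08, 0.0]
wrist_force: [1.4, 0.0, -0.0]
width: 0.707
finger_force: 0.0
```

Emit:
apply_moves(
  moves=[
    [[0,0,0],0,6],
    [[0,0,0],0,6],
  ],
)

```text
time: 15.0
position: [0.5748, -0.2921, 0.1455]
tool_rot: [-0.625, -3.078, 0.001]
wrist_force: [0.4, 0.6, -0.4]
width: 0.7
finger_force: 0.0
```

```bash
python3 plan.py .5815 -.296 .15  .5815 -.296 .041; python3 - <<'E'
from h import *
f=imaging.grab_frame('side')
cv2.imwrite('pics/s3.png',cv2.resize(f['color'][90:370,220:480],None,fx=2,fy=2,interpolation=cv2.INTER_CUBIC))
E
```

```text
t 15.0 p [ 0.5748 -0.2921  0.1455] yaw of tool y 67.1 tilt z [-0.001 -0.    -1.   ] q7 1.78 w 0.7 F [ 0.4  0.6 -0.4]
[ 0.5815 -0.296   0.15  ] total cm [-0.77 -0.1  -0.45] rows 1 each [-0.77 -0.1  -0.45]
[ 0.5815 -0.296   0.041 ] total cm [-1.00e-02  1.00e-02  1.09e+01] rows 3 each [-0.    0.    3.63]
```

View pics/s3.png

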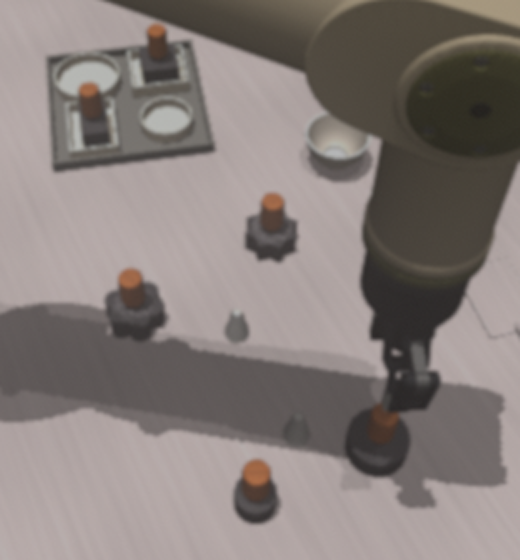

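The crop shows the finger (90,110) and square (157,55) cutters upright in their nests, and the gripper above the large round at (380,430).

Emit:
apply_moves(
  moves=[
    [[-0.75,-0.1,0],0,6],
    [[0,0,3.5],0,6],
    [[0,0,3.5],0,6],
    [[0,0,2.4],0,6],
    [[0,0,1.0],0,6],
    [[0,0,0],0,6],
    [[0,0,0],0,0],
    [[0,0,0],0,0],
    [[0,0,0],0,0],
    [[0,0,0],0,0],
    [[0,0,0],0,0],
    [[0,0,0],0,0],
  ],
)

```text
time: 16.25
position: [0.5835, -0.2944, 0.044]
tool_rot: [0.619, 3.077, -0.001]
wrist_force: [-0.8, 0.9, 6.5]
width: 0.284
finger_force: 59.2
```

Emit:
apply_moves(
  moves=[
    [[0,0,0],0,0],
    [[0,0,-2],0,0],
    [[0,0,-3.5],0,0],
    [[0,0,-3.5],0,0],
    [[0,0,-3],0,0],
    [[0,0,0],0,0],
    [[0,0,0],0,0],
  ],
)

```text
time: 16.95
position: [0.5826, -0.294, 0.1629]
tool_rot: [0.619, 3.078, -0.0]
wrist_force: [0.4, -0.3, -1.9]
width: 0.289
finger_force: 59.0
```

```bash
python3 plan.py .517 .309 .16
```

```text
t 16.95 p [ 0.5826 -0.294   0.1629] yaw of tool y 67.3 tilt z [ 0.002 -0.    -1.   ] q7 1.78 w 0.289 F [ 0.4 -0.3 -1.9]
[0.517 0.309 0.16 ] total cm [29.35 53.08  0.26] rows 14 each [2.1  3.79 0.02]
```

Emit:
apply_moves(
  moves=[
    [[2.1,3.8,0],0,0],
    [[2.1,3.8,0],0,0],
    [[2.1,3.8,0],0,0],
    [[2.1,3.8,0],0,0],
    [[2.1,3.8,0],0,0],
    [[2.1,3.8,0],0,0],
    [[2.1,3.8,0],0,0],
    [[2.1,3.8,0],0,0],
    [[2.1,3.8,0],0,0],
    [[2.1,3.8,0],0,0],
    [[2.1,3.8,0],0,0],
    [[2.1,3.8,0],0,0],
  ],
)

```text
time: 18.15
position: [0.5246, 0.2256, 0.1605]
tool_rot: [-0.619, -3.078, 0.002]
wrist_force: [0.7, 0.0, -1.0]
width: 0.281
finger_force: 59.1
```

Emit:
apply_moves(
  moves=[
    [[2.1,3.8,0],0,0],
    [[2.1,3.8,0],0,0],
    [[0,0,0],0,0],
    [[0,0,0],0,0],
  ],
)

```text
time: 18.55
position: [0.5152, 0.3115, 0.16]
tool_rot: [-0.614, -3.079, 0.004]
wrist_force: [0.2, -1.1, -0.8]
width: 0.284
finger_force: 59.3
```

```bash
python3 plan.py .517 .309 .16 .517 .309 .053
```

```text
t 18.55 p [0.5152 0.3115 0.16  ] yaw of tool y 67.5 tilt z [-0.003 -0.002 -1.   ] q7 0.67 w 0.284 F [ 0.2 -1.1 -0.8]
[0.517 0.309 0.16 ] total cm [-0.26 -0.16 -0.  ] rows 1 each [-0.26 -0.16 -0.  ]
[0.517 0.309 0.053] total cm [-0.02  0.03 10.7 ] rows 3 each [-0.01  0.01  3.57]
```

Emit:
apply_moves(
  moves=[
    [[-0.2,-0.15,3.5],0,0],
    [[0,0,3.5],0,0],
    [[0,0,2.2],0,0],
    [[0,0,1.0],0,0],
    [[0,0,0.4],0,0],
    [[0,0,0.1],0,0],
    [[0,0,0],0,0],
  ],
)

```text
time: 19.25
position: [0.5188, 0.3084, 0.0562]
tool_rot: [0.62, 3.079, 0.002]
wrist_force: [0.0, 0.0, -1.7]
width: 0.284
finger_force: 59.4
```

Emit:
apply_moves(
  moves=[
    [[0,0,0.3],0,0],
    [[0,0,0.0],0,0],
    [[0,0,0],0,5],
    [[0,0,0],0,5],
    [[0,0,0],0,5],
    [[0,0,0],0,5],
    [[0,0,-2.5],0,6],
    [[0,0,-4],0,6],
    [[0,0,-4],0,6],
    [[0,0,0],0,6],
  ],
)

```text
time: 20.25
position: [0.5211, 0.3099, 0.1636]
tool_rot: [0.618, 3.073, 0.012]
wrist_force: [1.5, 0.7, -0.3]
width: 0.702
finger_force: 0.0
```

```bash
python3 plan.py .4512 -.2945 .15
```

```text
t 20.25 p [0.5211 0.3099 0.1636] yaw of tool y 67.3 tilt z [ 0.009  0.006 -1.   ] q7 0.68 w 0.702 F [ 1.5  0.7 -0.3]
[ 0.4512 -0.2945  0.15  ] total cm [-16.92 -58.45   0.93] rows 14 each [-1.21 -4.18  0.07]
```

Emit:
apply_moves(
  moves=[
    [[-1.2,-4.2,0.1],0,6],
    [[-1.2,-4.2,0.1],0,6],
    [[-1.2,-4.2,0.1],0,6],
    [[-1.2,-4.2,0.1],0,6],
    [[-1.2,-4.2,0.1],0,6],
    [[-1.2,-4.2,0.1],0,6],
    [[-1.2,-4.2,0],0,6],
    [[-1.2,-4.2,0],0,6],
    [[-1.2,-4.2,0],0,6],
    [[-1.2,-4.2,0],0,6],
    [[-1.2,-4.2,0],0,6],
    [[-1.2,-4.2,0],0,6],
  ],
)

```text
time: 21.45
position: [0.4556, -0.2138, 0.1511]
tool_rot: [0.619, 3.079, 0.0]
wrist_force: [1.0, 0.8, -0.6]
width: 0.705
finger_force: 0.0
```

Emit:
apply_moves(
  moves=[
    [[-1.2,-4.2,0],0,6],
    [[-1.2,-4.2,0],0,6],
    [[0,0,0],0,6],
    [[0,0,0],0,6],
  ],
)

```text
time: 21.85
position: [0.4449, -0.3002, 0.1507]
tool_rot: [-0.624, -3.078, 0.001]
wrist_force: [-0.0, 0.6, -0.9]
width: 0.703
finger_force: 0.0
```

```bash
python3 plan.py .4512 -.2945 .15 .4512 -.2945 .041
```

```text
t 21.85 p [ 0.4449 -0.3002  0.1507] yaw of tool y 67.1 tilt z [-0.001 -0.    -1.   ] q7 1.88 w 0.703 F [-0.   0.6 -0.9]
[ 0.4512 -0.2945  0.15  ] total cm [-0.36  0.77  0.07] rows 1 each [-0.36  0.77  0.07]
[ 0.4512 -0.2945  0.041 ] total cm [-1.00e-02  1.00e-02  1.09e+01] rows 3 each [-0.    0.    3.63]
```

Emit:
apply_moves(
  moves=[
    [[-0.35,0.75,0],0,6],
    [[0,0,3.5],0,6],
    [[0,0,3.5],0,6],
    [[0,0,2.8],0,6],
    [[0,0,1.2],0,6],
    [[0,0,0],0,6],
    [[0,0,0],0,0],
    [[0,0,0],0,0],
    [[0,0,0],0,0],
    [[0,0,0],0,0],
    [[0,0,0],0,0],
    [[0,0,0],0,0],
  ],
)

```text
time: 23.05
position: [0.453, -0.2938, 0.0426]
tool_rot: [0.619, 3.077, -0.0]
wrist_force: [-0.5, 1.2, 6.4]
width: 0.291
finger_force: 58.5
```

Emit:
apply_moves(
  moves=[
    [[0,0,0],0,0],
    [[0,0,-2],0,0],
    [[0,0,-3.5],0,0],
    [[0,0,-3.5],0,0],
    [[0,0,-3],0,0],
    [[0,0,0],0,0],
    [[0,0,0],0,0],
  ],
)

```text
time: 23.75
position: [0.4523, -0.2935, 0.1619]
tool_rot: [0.619, 3.078, 0.0]
wrist_force: [-0.5, 0.1, -1.1]
width: 0.285
finger_force: 59.1
```

```bash
python3 plan.py .5795 .1915 .16
```

```text
t 23.75 p [ 0.4523 -0.2935  0.1619] yaw of tool y 67.3 tilt z [ 0.002 -0.    -1.   ] q7 1.86 w 0.285 F [-0.5  0.1 -1.1]
[0.5795 0.1915 0.16  ] total cm [ 7.01 49.65  0.2 ] rows 12 each [0.58 4.14 0.02]
```

Emit:
apply_moves(
  moves=[
    [[0.58,4.14,0],0,0],
    [[0.58,4.14,0],0,0],
    [[0.58,4.14,0],0,0],
    [[0.58,4.14,0],0,0],
    [[0.58,4.14,0],0,0],
    [[0.58,4.14,0],0,0],
    [[0.58,4.14,0],0,0],
    [[0.58,4.14,0],0,0],
    [[0.58,4.14,0],0,0],
    [[0.58,4.14,0],0,0],
    [[0.58,4.14,0],0,0],
    [[0.58,4.14,0],0,0],
  ],
)

```text
time: 24.95
position: [0.579, 0.1933, 0.1593]
tool_rot: [-0.619, -3.078, 0.002]
wrist_force: [0.3, -0.5, 0.1]
width: 0.286
finger_force: 59.1
```

Emit:
apply_moves(
  moves=[
    [[0,0,0],0,0],
    [[0,0,0],0,0],
  ],
)

```text
time: 25.15
position: [0.5786, 0.1928, 0.1589]
tool_rot: [-0.615, -3.078, 0.003]
wrist_force: [-0.6, -0.7, -0.8]
width: 0.288
finger_force: 59.2
```

```bash
python3 plan.py .5795 .1915 .16 .5795 .1915 .0515
```

```text
t 25.15 p [0.5786 0.1928 0.1589] yaw of tool y 67.4 tilt z [-0.003 -0.001 -1.   ] q7 0.94 w 0.288 F [-0.6 -0.7 -0.8]
[0.5795 0.1915 0.16  ] total cm [-0.13 -0.09 -0.11] rows 1 each [-0.13 -0.09 -0.11]
[0.5795 0.1915 0.0515] total cm [-0.02  0.03 10.85] rows 3 each [-0.01  0.01  3.62]
```

Emit:
apply_moves(
  moves=[
    [[-0.1,-0.1,3.5],0,0],
    [[0,0,3.5],0,0],
    [[0,0,2.2],0,0],
    [[0,0,1.0],0,0],
    [[0,0,0.4],0,0],
    [[0,0,0.1],0,0],
    [[0,0,0],0,0],
  ],
)

```text
time: 25.85
position: [0.581, 0.1903, 0.0552]
tool_rot: [0.619, 3.078, 0.001]
wrist_force: [1.0, -0.2, -0.4]
width: 0.287
finger_force: 59.2
```

Release here, rise, then move aside towards the robot's right for a clear final view.

Emit:
apply_moves(
  moves=[
    [[0,0,0.35],0,0],
    [[0,0,0.0],0,0],
    [[0,0,0],0,5],
    [[0,0,0],0,5],
    [[0,0,0],0,5],
    [[0,0,0],0,5],
    [[0,0,-2.5],0,6],
    [[0,0,-4],0,6],
    [[0,0,-4],0,6],
    [[0,0,0],0,6],
  ],
)

```text
time: 26.85
position: [0.5836, 0.1911, 0.162]
tool_rot: [0.618, 3.072, 0.009]
wrist_force: [0.7, 0.0, -0.1]
width: 0.701
finger_force: 0.0
```

Emit:
apply_moves(
  moves=[
    [[-1.2,-4.2,-0.5],0,6],
    [[-1.2,-4.2,-0.5],0,6],
    [[-1.2,-4.2,0],0,6],
    [[-1.2,-4.2,0],0,6],
    [[-1.2,-4.2,0],0,6],
    [[-1.2,-4.2,0],0,6],
    [[-1.2,-4.2,0],0,6],
    [[-1.2,-4.2,0],0,6],
    [[-1.2,-4.2,0],0,6],
    [[-1.2,-4.2,0],0,6],
    [[0,0,0],0,6],
    [[0,0,0],0,6],
  ],
)

```text
time: 28.05
position: [0.5278, -0.2448, 0.1652]
tool_rot: [-0.624, -3.079, 0.001]
wrist_force: [1.1, 0.4, 0.7]
width: 0.705
finger_force: 0.0
```

```bash
python3 m1.py | grep knob; python3 - <<'E'
from h import *
f=imaging.grab_frame('side'); cv2.imwrite('pics/s4.png',cv2.resize(f['color'][90:270,220:460],None,fx=3,fy=3,interpolation=cv2.INTER_CUBIC))
f=imaging.grab_frame('top'); cv2.imwrite('pics/t4.png',cv2.resize(f['color'][145:255,165:355],None,fx=4,fy=4,interpolation=cv2.INTER_CUBIC))
E
```

```text
knob [341.4 243. ] [284.6 229.5] [ 0.4315 -0.0546  0.0712] top@.073 [ 0.4324 -0.0546]
knob [228.7 216.4] [263.8 134.4] [0.4904 0.218  0.0808] top@.073 [0.4925 0.2197]
knob [192.5 204.7] [261.4 109.6] [0.518  0.3086 0.0787] top@.073 [0.52   0.3103]
knob [242.7 181.1] [302.5 130.4] [0.5788 0.189  0.0812] top@.073 [0.5817 0.1904]
knob [331.5 171.6] [284.6 229.5] [ 0.5176 -0.0398  0.0896] top@.073 [ 0.6097 -0.0295]
knob [206.  169.6] [297.7 105.9] [0.6074 0.283  0.0767] top@.073 [0.6099 0.2839]
```

View pics/s4.png

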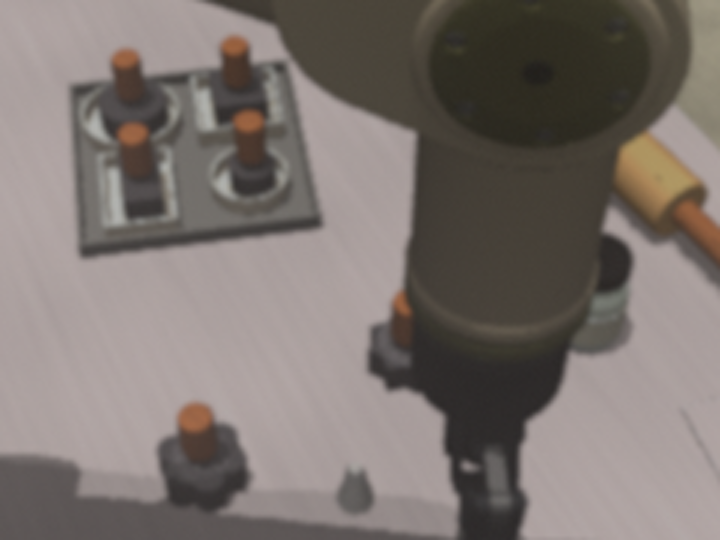

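View pics/t4.png

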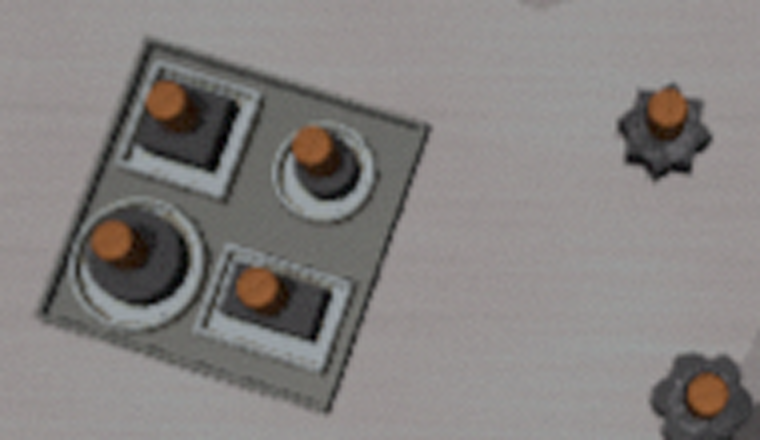

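Both views show all four cutters upright and centred in their own nests, with knobs about 8 mm higher than on the table. The flower and star sit at the same pixels as at the start, and the robot touches nothing.

```bash
python3 -c "
from station import ticket
print(ticket.sign_off())"
```

```text
the job is handed in; nothing more can be done
None
```

I put the four plain cutters upright in their own nests, left the flower and star where they stood, and handed the job in at about 28 s; sign-off returned no verdict.

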